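Open the scrap jar and cull the bent cleco

ROBOT

A 6-joint arm with a two-finger parallel gripper is mounted at the origin on the work surface. World frame = base frame: x ahead of the robot, y to its left, z up, the work surface at z = 0. Lengths are in m, angles in rad, forces in N, time in s.
With the tool pointing down it reaches from about 0.375 to 0.9 m from the base axis. Payload 3.1 kg.
Tool frame: the origin (TCP) lies at the very end of the fingers, on their centre line; the grasp point (between the pads) lies 19 mm behind it; z points along the fingers, y is the line along which they close (so a half turn about z gives the same grasp; the last joint's range is limited). The gripper opens to 85 mm and grips with 20 to 120 N. Pads are 22 mm wide; open, the fingers measure 114 mm over their backs; the gripper's body (76 mm by 85 mm) begins 54 mm behind the grasp point. The pads swing forward as they close: fully open they stand 13 mm farther back than shut.
Start: joints at [-1.458, 0.527, 1.433, -0, 1.181, -0.178], TCP at [0.179, -0.599, 0.192] pointing down, gripper open.
Joint ranges: [-3.08, 3.08], [-0.75, 2.2], [0.22, 2.44], [-1.43, 4.57], [0, 2.65], [-2.85, 2.85]. Speed limits (rad/s): [2.79, 2.79, 3.14, 3.14, 3.14, 3.14].

INTERFACE

Orientations are given as a unit quaternion [x, y, z, w].
In Python, from station import manip, vision gives the robot as it stands.
- The arm moves only by the tool drive_tool, never from a script. Its argument "deltas" is a list that holds one entry, the list of rows, each a list of 4 numbers: the shift along the tool's x, y, z in mm, then the turn about the tool's z in rad. A call has 1 to 5 rows; each row is the pose to reach, as a shift and turn from the pose commanded when the call began, along the tool's axes at that moment; what a row does not reach only later rows make up. A row lasts 1/12 s, in which the tool goes at most 41.7 mm and 7.16 degrees, less where a joint would pass 70% of its speed; a pose out of reach is approached as far as the arm can. A call with a gripper value outside its range is refused whole. "jaw" is the finger opening in mm, from 0 to 85.4, set as the call begins (left out, the last holds). The fingers move at their own pace and stop on an object; "force" is the grip in N (left out, the last holds). Time passes only in rows, so rows that repeat a pose let the fingers close. It gives the time, the measured TCP pose, the force, the opening and the grip force at its end, in the units of the state.
- manip.sense(): the state, without advancing time (a new reading comes with each control period).
- vision.snapshot(name): name is "scene" or "top"; returns the picture (400x640x3 uint8, red, green, blue); there is no depth.
- vision.camera_model(name): a dict with "camera_matrix" (3x3 intrinsics, pixels), "rvec" (rotation vector, rad) and "tvec" (3), from world to camera coordinates, as OpenCV has them. Camera axes: x right, y down, z forward; pixel columns grow to the right and rows downward; lengths in m; the calibration is good to about 2 mm. A picture is of the moment at which its call begins. camera_model takes no time and is no camera call.
- manip.sign_off(): hands the job in; it is judged then, once.
The state is a dict: "t": time; "q": joint angles; "qd": joint speeds; "tau": joint torques, N m; "tcp_pos": TCP position; "tool_rot": TCP orientation; "force": force on the tool from outside, world axes, zero at the start; "ft_torque": the same for the moment, N m; "finger_gap": opening from 0.0 (shut) to 1.0 (fully open); "gripper_force": force on a finger pad.
Only numpy, scipy, OpenCV 4.12 (cv2) and the standard library are available. Lean on these libraries where they do the work, as an engineer would, in place of code of your own. Each camera call takes 0.05 s, during which the arm holds its last target. There are 200 camera calls.

TASK

Cull the bad cleco from the three on the mat: lift the loose cap off the slanted amber scrap jar and set it down (don't drop it) flat in its round steel rest, grip up, then put the cleco with the bent shank into the open jar. Leave the straight clecos, the tools and everything else on the bench where they are.

Things in the scene. Friction and masses are not known exactly. Their poses are not given: they have to be found in the camera images.
- jar: squat amber glass jar, strapped immovably in a blue stand, its axis leaning 30 deg from vertical. Origin: centre of its underside, 50 mm above the bench; z runs along its axis out of the mouth, y is level, x points up the slope. Body 132 mm diameter, then a shoulder and a neck 98 mm outside diameter, 96 mm tall along z; floor 6 mm thick.
- jar_mouth (a point): centre of the jar's open mouth (90 mm inside diameter), in the plane of the rim: 96 mm from the jar's origin along the jar's z
- jar_middle (a point): point on the jar's axis 45 mm above the jar's origin, the middle of the space inside
- jar_stand: the jar's blue steel stand, fixed. Origin: centre of the base, on the bench, nearly under the cap; base plate 190 mm (x, from -80 to +110 mm) by 150 mm (y); the slanted seat and strap hold the jar, the mouth leans to the stand's -x
- cap: loose aluminium cap, 111 mm diameter, starting on the jar with its axes parallel to the jar's. Origin: centre of the skirt's lower edge (84 mm along the jar's z at the start); z points out through its top. The skirt slips 12 mm over the neck with 1 to 3 mm play; nothing else holds it, but it clears the neck only when drawn off along the jar's axis. 0.11 to 0.22 kg.
- cap_grip (a point): middle of the top face of the cap's black solid bar grip, 42 mm from the cap's origin along its z. The bar is 60 mm long along the cap's y, 14 mm wide along its x and 26 mm high, standing on the cap's flat top, which is 16 mm from the origin
- cap_rest: fixed shallow round stainless dish on a black rubber foot, the rest for the cap. Origin: centre of its underside on the bench, z up. Inner floor 13 mm above the bench, about 120 mm inside diameter; the flared wall rises to 26 mm above the bench, 135 mm outside diameter at the rim.
- rest_floor (a point): centre of the dish's inner floor, 13 mm above the bench, on which the cap's skirt comes to stand
- bent_cleco: copper-coloured cleco with a BENT shank, loose on the mat. Hexagonal body 16 mm across flats, 38 mm long along x, lying on a flat; origin under the body's middle, on the mat; x points to the shank, z up. Steel plunger (9 mm thick) to x = -31 mm; 6 mm shank straight to x = 27 mm, then bent 60 deg sideways (+y), ending near x = 42, y = 24 mm. 45 g.
- bent_middle (a point): middle of the bent cleco's hexagonal body, on its axis, 8 mm above its origin along its z
- cleco_1: straight, good cleco like the bent one but with a straight shank ending at x = +55 mm (86 mm long in all); loose on the mat, to be left alone. Same origin and axes.
- cleco_2: second straight, good cleco, same as cleco_1; to be left alone
- sorting_mat: dark green-grey rubber mat, fixed, 230 mm along its x, 130 mm along its y, 4 mm thick, on which the three clecos lie in a row along x, 70 mm apart and roughly across it. Origin: centre of the underside on the bench
- bucking_bar: chrome steel bucking bar, loose, about 105 x 52 x 24 mm; bystander. Origin under its middle
- rivet_set: steel rivet set with a yellow square grip, loose, lying along its x, 153 mm long and 27 mm high; bystander at the back on the right. Origin under its middle
- screwdriver: screwdriver with a blue handle, about 200 mm long, loose, lying at the back on the left; bystander. Origin under its middle
- toggle_clamp: toggle clamp with a red rubber pad and red handle holding an aluminium skin offcut, fixed, about 240 x 170 mm and up to 100 mm high, at the back; bystander. Origin: centre of the offcut, on the bench
- rivet_tray: grey sectioned tray of rivets, fixed, 110 x 170 mm, 28 mm high, near the robot on the right; bystander. Origin: centre of the underside
Not all that is in view belongs to the job. What is shaped like the bent_cleco but blue or yellow is not meant.

How it is judged:
On the way, in this order (a step that is already met when the one before it is completed fails the run):
1. the cap is held in the fingers, drawn off the jar's neck (z of cap in the frame of jar above 0.11 m and contact force between the fingers and cap above 0.5 N), for 0.1 s.
2. the cap, still held in the fingers, is lowered into its rest (within 12 mm of the floor) (horizontal distance between cap and rest_floor below 0.012 m and z of cap in the frame of rest_floor below 0.012 m and contact force between the fingers and cap above 0.5 N), for 0.05 s.
3. the cap stands released, flat and grip up in its rest, before the cleco goes into the jar (horizontal distance between cap and rest_floor below 0.009 m and z of cap in the frame of rest_floor below 0.004 m and angle between cap's own z axis and vertical below 0.08 rad and contact force between the fingers and cap below 0.05 N and distance between bent_middle and jar_middle above 0.075 m), for 0.2 s.
At the end, for the whole second after the job is handed in: The cap stands at rest in its rest, grip up, on the floor (within 4 mm), centred within 9 mm, level within 0.08 rad; the bent cleco lies at rest in the jar, its body's middle below the neck and within 68 mm of jar_middle; the straight clecos are within 20 mm of where they began (horizontal distance between cap and rest_floor below 0.009 m and z of cap in the frame of rest_floor below 0.004 m and angle between cap's own z axis and vertical below 0.08 rad and linear speed of cap below 0.02 m/s and z of bent_middle in the frame of jar between 0 and 0.075 m and distance between bent_middle and jar_middle below 0.068 m and linear speed of bent_cleco below 0.03 m/s and distance of each of cleco_1, cleco_2 from where it was at the start of the episode below 0.02 m); the robot touches nothing.
It fails at once if a straight cleco is taken or pushed more than 20 mm (distance of any of cleco_1, cleco_2 from where it was at the start of the episode above 0.02 m).
It fails at once if the bucking bar, rivet set or screwdriver is pushed more than 25 mm (distance of any of bucking_bar, rivet_set, screwdriver from where it was at the start of the episode above 0.025 m).
It also fails if it takes over 67 s, if anything falls off the work surface, if the arm or the gripper's body presses on something with over 40 N, if the wrist force passes 120 N, or if a joint passes its speed limit or range.

## Working session

There is one attempt and no reset: what is moved stays moved. The work goes in short steps, Python scripts to look and compute and a tool call to move; the robot and the scene stay as the last step left them, time stands still between calls to the robot, and variables do not carry over. Pictures are saved under pics/ and viewed, at most 10 in all, crops included, and the job is handed in when it is done.

Besides the shell and the picture viewer there is one more tool, called after "Request:" as name([rows], argument=value, ...), one row to a line, values as JSON. drive_tool: Moves the arm, as the interface text tells. Its arguments: {"type":"object","properties":{"deltas":{"type":"array"},"jaw":{"type":"number"},"force":{"type":"number"}},"required":["deltas"]}

```bash
mkdir -p pics; ls; python3 - <<'E'
from station import manip, vision
import cv2,json,numpy as np
for n in("scene","top"):
    im=vision.snapshot(n); cv2.imwrite(f"pics/{n}0.png",im[:,:,::-1]); m=vision.camera_model(n)
    K=np.array(m["camera_matrix"]);R,_=cv2.Rodrigues(np.array(m["rvec"],float));t=np.array(m["tvec"],float).ravel()
    print(n,K.tolist(),(-R.T@t).round(3),R.round(3).tolist())
s=manip.sense();print(s)
E
```

```text
pics
scene [[470.64813144732653, 0.0, 321.1666303644772], [0.0, 470.64813144732653, 194.90451227893993], [0.0, 0.0, 1.0]] [1.489 0.15  0.969] [[-0.144, 0.99, 0.004], [0.647, 0.097, -0.756], [-0.748, -0.107, -0.655]]
top [[518.9595554839145, 0.0, 318.9116878221968], [0.0, 518.9595554839145, 199.81120562062654], [0.0, 0.0, 1.0]] [ 0.424 -0.012  1.374] [[0.001, -1.0, 0.006], [-0.998, -0.001, -0.07], [0.07, -0.006, -0.997]]
{'t': 0.1, 'q': array([-1.45850304e+00,  5.28381787e-01,  1.43379480e+00, -1.67474084e-05,
        1.18138928e+00, -1.78511666e-01]), 'qd': array([ 3.24222015e-04, -8.50719432e-05, -3.19677477e-03,  1.28289558e-04,
        7.80982064e-04,  5.70416640e-04]), 'tau': array([ 3.08466997e-04, -4.43305457e+01, -1.78586268e+01, -1.77736360e-04,
        3.86769170e-03,  6.09505491e-06]), 'tcp_pos': array([ 0.17913544, -0.59801834,  0.19121971]), 'tool_rot': array([ 9.89446728e-01,  1.44893753e-01,  2.49202224e-05, -9.86318053e-04]), 'force': array([-0.6936901 , -0.65113239, -0.46237409]), 'ft_torque': array([-0.0013879 ,  0.00126019, -0.02469845]), 'gripper_force': 0.0, 'finger_gap': 0.998282688929649}
```

View pics/scene0.png

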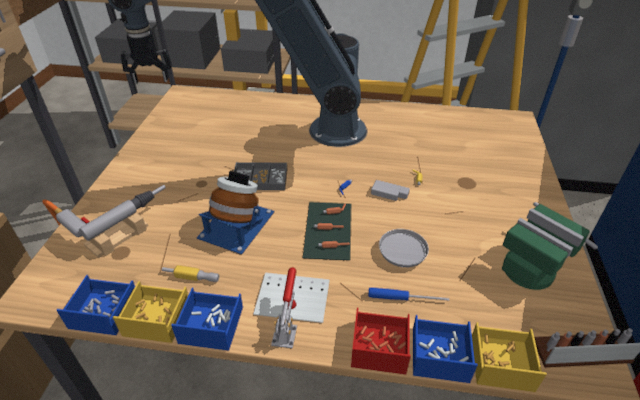

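View pics/top0.png

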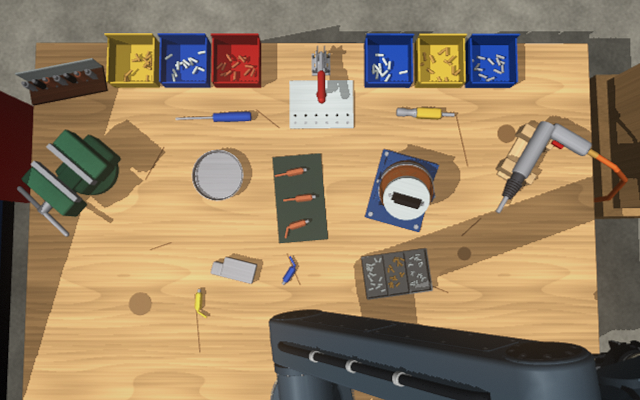

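```bash
cat > h.py <<'E'
from station import manip, vision
import cv2,numpy as np
M={}
for n in("scene","top"):
    m=vision.camera_model(n); M[n]=(np.array(m["camera_matrix"],float),cv2.Rodrigues(np.array(m["rvec"],float))[0],np.array(m["tvec"],float).ravel())
def ray(n,p):
    K,R,t=M[n]; d=R.T@np.linalg.solve(K,[p[0],p[1],1]); return -R.T@t,d/np.linalg.norm(d)
def onz(n,p,z):
    c,d=ray(n,p); return c+d*(z-c[2])/d[2]
def tri(p,q):
    a,d=ray("scene",p);b,e=ray("top",q)
    s=np.linalg.lstsq(np.c_[d,-e],b-a,rcond=None)[0]; P,Q=a+d*s[0],b+e*s[1]
    return (P+Q)/2,np.linalg.norm(P-Q)
def blobs(im,mask,roi,amin=15):
    x0,y0,x1,y1=roi; m=np.zeros(mask.shape,np.uint8); m[y0:y1,x0:x1]=mask[y0:y1,x0:x1]
    c=cv2.findContours(m,cv2.RETR_EXTERNAL,cv2.CHAIN_APPROX_NONE)[0]
    return sorted([k for k in c if cv2.contourArea(k)>=amin],key=cv2.contourArea,reverse=True)
E
cat > m.py <<'E'
from h import *
I={n:cv2.imread(f"pics/{n}0.png") for n in M}
H={n:cv2.cvtColor(I[n],cv2.COLOR_BGR2HSV).astype(int) for n in M}
np.set_printoptions(precision=4,suppress=True)
bar={}
for n,roi in(("top",(382,180,432,220)),("scene",(220,163,258,190))):
    v=H[n][...,2]; b=blobs(I[n],(v<75),roi); r=cv2.minAreaRect(b[0]); bar[n]=r[0]; print(n,"bar",r,[cv2.contourArea(x) for x in b])
    box=cv2.boxPoints(r)
    if n=="top": print([onz(n,p,.148) for p in box])
print("bar ctr",tri(bar["scene"],bar["top"]),onz("top",bar["top"],.148))
h=H["top"]
blue=(abs(h[...,0]-110)<15)&(h[...,1]>110)&(h[...,2]>50)
b=blobs(0,blue,(355,140,450,240)); hull=cv2.convexHull(np.vstack(b)); r=cv2.minAreaRect(hull);print("stand",r)
print([onz("top",p,.006) for p in cv2.boxPoints(r)],onz("top",r[0],.006))
for n,roi in(("top",(185,140,252,208)),("scene",(370,222,435,275))):
    h=H[n]; b=blobs(0,h[...,1]<60,roi,100)
    e=cv2.fitEllipse(cv2.convexHull(b[0])); print("dish",n,e,onz(n,e[0],.026)); 
h=H["top"]
cop=((h[...,0]<14)|(h[...,0]>172))&(h[...,1]>90)&(h[...,2]>70)
for b in blobs(0,cop,(265,150,335,245)):
    r=cv2.minAreaRect(b); print("cleco",r,onz("top",r[0],.012),b.reshape(-1,2).min(0),b.reshape(-1,2).max(0))
h=H["scene"]
cop=((h[...,0]<14)|(h[...,0]>172))&(h[...,1]>90)&(h[...,2]>70)
for b in blobs(0,cop,(300,200,355,262)):
    r=cv2.minAreaRect(b); print("cleco sc",r,onz("scene",r[0],.012))
a=cv2.resize(I["top"][140:245,260:445],None,fx=4,fy=4,interpolation=cv2.INTER_CUBIC)
cv2.imwrite("pics/crop.png",a)
E
python3 m.py
```

```text
top bar ((405.89617919921875, 200.38079833984375), (28.065853118896484, 9.559931755065918), 15.255120277404785) [227.0]
[array([ 0.5074, -0.19  ,  0.148 ]), array([ 0.5294, -0.1962,  0.148 ]), array([ 0.5119, -0.2603,  0.148 ]), array([ 0.49 , -0.254,  0.148])]
scene bar ((242.0, 173.5), (21.0, 30.0), 90.0) [407.5]
bar ctr (array([ 0.5076, -0.2172,  0.1601]), np.float64(0.011586138264001242)) [ 0.5097 -0.2251  0.148 ]
stand ((401.103759765625, 190.38677978515625), (56.72990798950195, 69.91651153564453), 15.945395469665527)
[array([ 0.4776, -0.1393,  0.006 ]), array([ 0.6567, -0.1915,  0.006 ]), array([ 0.6151, -0.3363,  0.006 ]), array([ 0.4367, -0.2828,  0.006 ])] [ 0.5461 -0.2374  0.006 ]
dish top ((217.30355834960938, 174.62168884277344), (50.59659957885742, 51.410865783691406), 54.726402282714844) [0.585  0.2456 0.026 ]
dish scene ((403.34539794921875, 247.5407257080078), (37.39421081542969, 50.05104064941406), 101.88571166992188) [0.594  0.2485 0.026 ]
cleco ((293.19207763671875, 226.7207794189453), (9.700872421264648, 25.45366668701172), 57.7243537902832) [0.4496 0.0476 0.012 ] [284 219] [305 237]
cleco ((288.5823669433594, 172.87060546875), (7.158706188201904, 29.39407730102539), 77.47119140625) [0.5916 0.0604 0.012 ] [274 167] [303 176]
cleco ((297.5, 197.5), (7.0, 29.0), 90.0) [0.5264 0.0366 0.012 ] [283 194] [312 201]
cleco sc ((335.5, 244.0), (6.0, 27.0), 90.0) [0.5951 0.0636 0.012 ]
cleco sc ((330.0, 226.0), (6.0, 26.0), 90.0) [0.5271 0.0393 0.012 ]
cleco sc ((336.25933837890625, 209.23348999023438), (7.333442211151123, 20.180349349975586), 74.47589111328125) [0.4535 0.0486 0.012 ]
```

View pics/crop.png

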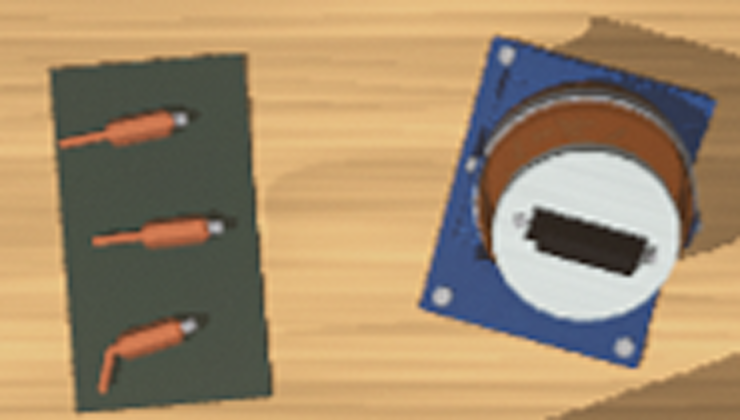

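The scene crop shows the black bar at about (406,200), with the copper cleco with the bent shank nearest the robot at about (298,224). I'm moving towards the jar now.

Request:
drive_tool([
  [[34,-21,-8,0.113],[68,-42,-16,0.226],[102,-63,-24,0.339],[136,-84,-32,0.452],[170,-105,-40,0.567]],
], jaw=85, force=25)

```text
t: 0.52
tcp_pos: [0.3126, -0.4475, 0.2319]
tool_rot: [0.99, -0.141, -0.0, -0.001]
force: [0.9, 0.0, -0.6]
finger_gap: 0.995
gripper_force: 0.0
```

```bash
cat >> h.py <<'E'
from scipy.spatial.transform import Rotation as Ro
np.set_printoptions(precision=4,suppress=True)
def go(p,yawdeg):
    s=manip.sense(); R=Ro.from_quat(s["tool_rot"]).as_matrix(); yaw=np.degrees(np.arctan2(R[1,0],R[0,0]))
    w=(yaw-yawdeg+180)%360-180
    print("t",s["t"],"tcp",s["tcp_pos"],"yaw",yaw.round(2),"zt",R[:,2],"delta mm",(R.T@(np.array(p)-s["tcp_pos"])*1e3).round(1),"turn",np.radians(w).round(3),"F",s["force"],"gap",s["finger_gap"],s["gripper_force"])
E
python3 - <<'E'
from h import *
I=cv2.imread("pics/scene0.png");v=I.max(2)
for th in(45,60,75,90):
    b=blobs(0,v<th,(222,165,257,188))
    for k in b[:2]:
        r=cv2.minAreaRect(k);print(th,r,cv2.contourArea(k),onz("scene",r[0],.148),tri(r[0],(406.3,200.3)))
K,R,t=M["scene"]; q=K@(R@np.array([.51,-.226,.148])+t);print("expected",q/q[2])
print("mat body",onz("top",(297.75,224.5),.012),"dish",onz("top",(217.6,174.6),.026))
go([.51,-.226,.20],-15.8)
E
```

```text
45 ((238.3773651123047, 176.67922973632812), (20.604084014892578, 10.988844871520996), 15.945395469665527) 160.0 [ 0.5083 -0.2227  0.148 ] (array([ 0.5094, -0.2242,  0.1489]), np.float64(0.003530221135293164))
60 ((241.06922912597656, 172.2461395263672), (23.592857360839844, 21.3125057220459), 15.255118370056152) 183.0 [ 0.4878 -0.2208  0.148 ] (array([ 0.5077, -0.2184,  0.1643]), np.float64(0.009671655135292678))
75 ((241.5, 174.5), (19.0, 29.0), 90.0) 368.5 [ 0.4975 -0.2168  0.148 ] (array([ 0.508 , -0.2189,  0.1567]), np.float64(0.01145373766115681))
90 ((241.5, 174.5), (19.0, 29.0), 90.0) 394.0 [ 0.4975 -0.2168  0.148 ] (array([ 0.508 , -0.2189,  0.1567]), np.float64(0.01145373766115681))
expected [237.0719 176.9512   1.    ]
mat body [0.4554 0.0357 0.012 ] dish [0.5851 0.2448 0.026 ]
t 0.5167 tcp [ 0.3126 -0.4475  0.2319] yaw -16.19 zt [-0.0004  0.0012 -1.    ] delta mm [ 127.8 -267.8   32.1] turn -0.007 F [ 0.8837  0.0121 -0.6259] gap 0.9954240434480941 0.0
```

Request:
drive_tool([
  [[17,-35,0,0],[34,-70,0,0],[51,-105,0,0],[68,-140,0,-0.003],[85,-175,0,-0.006]],
])

```text
t: 0.93
tcp_pos: [0.4422, -0.3023, 0.2319]
tool_rot: [0.991, -0.135, -0.0, -0.0]
force: [-0.1, 0.1, -1.2]
finger_gap: 0.996
gripper_force: 0.0
```

Request:
drive_tool([
  [[17,-35,5,0],[30,-65,20,0],[42,-92,32,0],[42,-92,32,0]],
])

```text
t: 1.27
tcp_pos: [0.5074, -0.2211, 0.1974]
tool_rot: [0.991, -0.132, -0.002, -0.002]
force: [0.6, -1.1, -0.6]
finger_gap: 0.995
gripper_force: 0.0
```

```bash
python3 - <<'E'
from h import *
for n,c in(("top",(360,150,460,250)),("scene",(190,110,290,210))):
    im=vision.snapshot(n)[:,:,::-1]; x0,y0,x1,y1=c
    cv2.imwrite(f"pics/{n}1.png",cv2.resize(im[y0:y1,x0:x1],None,fx=4,fy=4,interpolation=cv2.INTER_CUBIC))
a=np.hstack([cv2.imread("pics/top1.png"),cv2.imread("pics/scene1.png")]);cv2.imwrite("pics/c1.png",a)
go([.5095,-.225,.140],-15.8)
E
```

```text
t 1.3667 tcp [ 0.5064 -0.2254  0.1992] yaw -15.31 zt [-0.0021  0.001  -1.    ] delta mm [ 3.1 -1.2 59.2] turn 0.008 F [-0.6106 -0.4839  0.8418] gap 0.9919619097897968 0.0
```

View pics/c1.png

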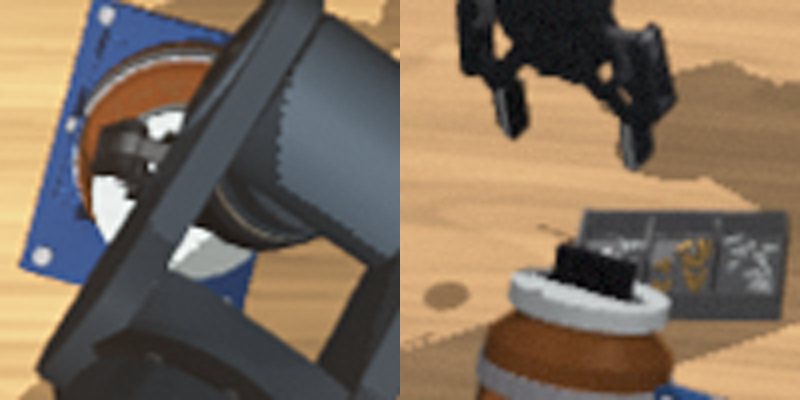

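Request:
drive_tool([
  [[3,-1,15,0.008],[3,-1,30,0.008],[3,-1,45,0.008],[3,-1,57,0.008],[3,-1,58,0.008]],
])

```text
t: 1.78
tcp_pos: [0.5076, -0.2272, 0.1404]
tool_rot: [0.99, -0.14, -0.002, -0.001]
force: [0.4, 0.7, 0.1]
finger_gap: 0.997
gripper_force: 0.0
```

Request:
drive_tool([
  [[0,0,0,0],[0,0,0,0],[0,0,0,0]],
])

```text
t: 2.03
tcp_pos: [0.5101, -0.2276, 0.1432]
tool_rot: [0.99, -0.139, 0.001, 0.001]
force: [-0.3, 0.2, 0.6]
finger_gap: 0.999
gripper_force: 0.0
```

```bash
python3 - <<'E'
from h import *
im=vision.snapshot("scene")[:,:,::-1]; cv2.imwrite("pics/c2.png",cv2.resize(im[110:220,180:300],None,fx=5,fy=5,interpolation=cv2.INTER_CUBIC))
go([.5095,-.225,.140],-15.8)
E
```

```text
t 2.0833 tcp [ 0.5102 -0.2275  0.1432] yaw -15.97 zt [ 0.0018 -0.0014 -1.    ] delta mm [-1.3 -2.2  3.2] turn -0.003 F [-0.0456 -0.3415 -0.5679] gap 0.9938495321580683 0.0
```

View pics/c2.png

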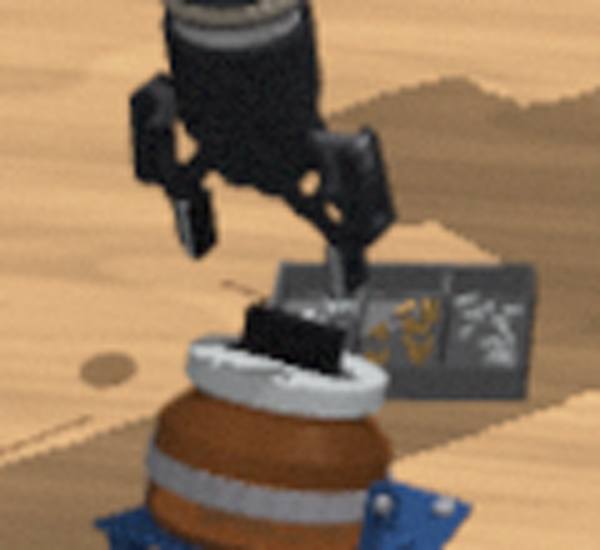

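```bash
python3 - <<'E'
from h import *
K,R,t=M["scene"]
def pr(p): q=K@(R@np.array(p)+t); return (q/q[2])[:2].round(1)
s=manip.sense();T=Ro.from_quat(s["tool_rot"]).as_matrix()
for dz in(0,-.013,-.03):
    print(dz,[pr(s["tcp_pos"]+T@np.array([0,y,dz])) for y in(-.05,0,.05)])
print("start",pr([.179,-.598,.191]),pr([.179,-.598,.204]))
print(pr([.51,-.226,.159]),pr([.5095,-.2247,.148]))
I=cv2.imread("pics/scene0.png")[30:110,95:195];cv2.imwrite("pics/s0.png",cv2.resize(I,None,fx=5,fy=5))
E
```

```text
0 [array([252.3, 183. ]), array([236.7, 178.3]), array([221.6, 173.6])]
-0.013 [array([251.8, 179.3]), array([236.2, 174.6]), array([221., 170.])]
-0.03 [array([251.3, 174.5]), array([235.5, 169.8]), array([220.1, 165.2])]
start [155.   95.1] [154.1  91.6]
[236.6 173.8] [237.6 176.9]
```

View pics/s0.png

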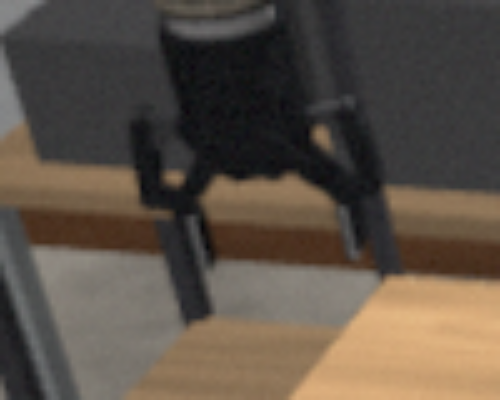

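```bash
python3 - <<'E'
from h import *
K,R,t=M["top"]
for dx in(0,-.04):
  for z in(.2,.25,.3):
    q=K@(R@np.array([.5196+dx,-.177,z])+t); p=(q/q[2])[:2]; print(dx,z,p.round(1),"crop c1",((p-[360,150])*4).round())
im=vision.snapshot("top")[:,:,::-1]; cv2.imwrite("pics/c3.png",cv2.resize(im[150:250,360:460],None,fx=5,fy=5,interpolation=cv2.INTER_CUBIC))
E
```

```text
0 0.2 [388.6 194.4] crop c1 [115. 178.]
0 0.25 [391.9 192.5] crop c1 [127. 170.]
0 0.3 [395.4 190.5] crop c1 [141. 162.]
-0.04 0.2 [388.8 212. ] crop c1 [115. 248.]
-0.04 0.25 [392.  210.9] crop c1 [128. 244.]
-0.04 0.3 [395.6 209.7] crop c1 [142. 239.]
```

View pics/c3.png

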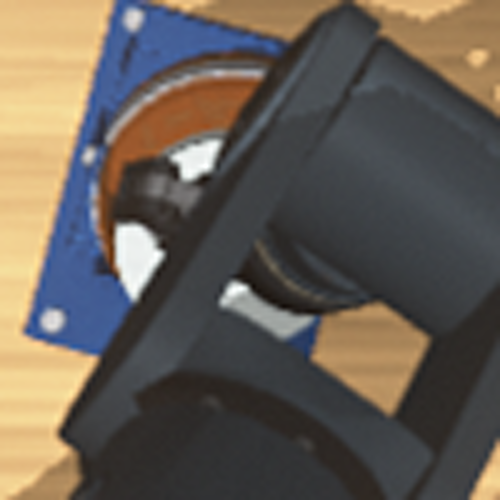

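The scene view suggests the fingertips sit higher than the TCP reading. The top view agrees horizontally. I'll close partway to see whether the bar is between the pads.

Request:
drive_tool([
  [[-1,-1,2,0],[-1,-1,2,0],[-1,-1,2,0],[-1,-1,2,0],[-1,-1,2,0]],
], jaw=48, force=20)

```text
t: 2.55
tcp_pos: [0.509, -0.2253, 0.1401]
tool_rot: [0.99, -0.139, 0.0, 0.0]
force: [-0.0, -0.5, 0.9]
finger_gap: 0.562
gripper_force: 0.0
```

```bash
python3 - <<'E'
from h import *
im=vision.snapshot("scene")[:,:,::-1]; cv2.imwrite("pics/c4.png",cv2.resize(im[110:220,180:300],None,fx=5,fy=5,interpolation=cv2.INTER_CUBIC))
go([.5095,-.225,.140],-15.8)
E
```

```text
t 2.6 tcp [ 0.5091 -0.2253  0.1401] yaw -15.93 zt [ 0. -0. -1.] delta mm [ 0.3 -0.4  0.1] turn -0.002 F [ 0.0144  0.6083 -0.4786] gap 0.5593173363232552 0.0
```

View pics/c4.png

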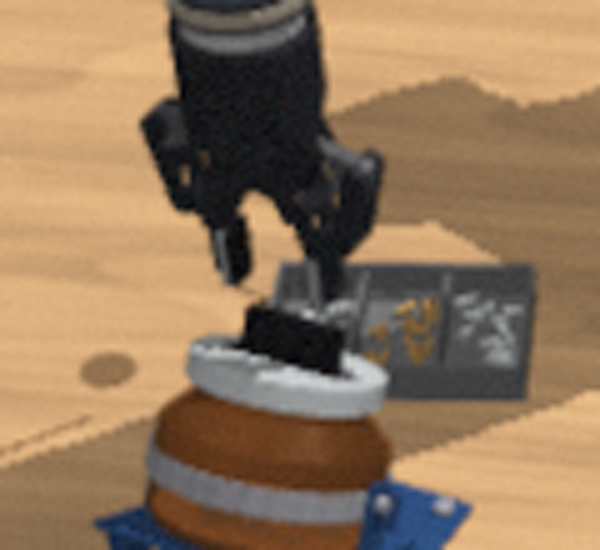

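The pads closed on nothing (48 mm) and the tips are visible about 35 mm above the reported TCP height. The z reading is therefore about 35 mm low. I'll open the jaws, descend by that amount and grip.

Request:
drive_tool([
  [[0,0,0,0],[0,0,0,0],[0,0,0,0],[0,0,0,0],[0,0,0,0]],
], jaw=85)

```text
t: 3.02
tcp_pos: [0.509, -0.2254, 0.1401]
tool_rot: [0.99, -0.139, -0.0, -0.0]
force: [-0.1, -0.4, -0.5]
finger_gap: 0.992
gripper_force: 0.0
```

Request:
drive_tool([
  [[0,0,8,0],[0,0,16,0],[0,0,24,0],[0,0,31,0],[0,0,33,0]],
])

```text
t: 3.43
tcp_pos: [0.5079, -0.2247, 0.1052]
tool_rot: [0.99, -0.139, -0.002, -0.001]
force: [-1.4, -0.0, 1.2]
finger_gap: 0.997
gripper_force: 0.0
```

Request:
drive_tool([
  [[0,0,0,0],[0,0,0,0],[0,0,0,0],[0,0,0,0],[0,0,0,0]],
], jaw=50, force=25)

```text
t: 3.85
tcp_pos: [0.509, -0.2253, 0.1073]
tool_rot: [0.99, -0.139, 0.0, 0.0]
force: [0.4, -0.0, -1.3]
finger_gap: 0.692
gripper_force: 27.3
```

Request:
drive_tool([
  [[-2,0,-3.5,0],[-4,0,-7,0],[-6,0,-10.4,0],[-8,0,-13.9,0],[-10,0,-17.3,0]],
])

```text
t: 4.27
tcp_pos: [0.4992, -0.2226, 0.1249]
tool_rot: [0.99, -0.139, 0.0, 0.0]
force: [-0.5, -0.5, -1.7]
finger_gap: 0.685
gripper_force: 27.5
```

Request:
drive_tool([
  [[-4,0,-7,0],[-8,0,-13.9,0],[-13,0,-22.5,0],[-18,0,-31.2,0],[-18,0,-31.2,0]],
])

```text
t: 4.68
tcp_pos: [0.4818, -0.2178, 0.1577]
tool_rot: [0.99, -0.139, 0.001, 0.001]
force: [0.1, -0.3, -3.2]
finger_gap: 0.689
gripper_force: 27.5
```

```bash
python3 - <<'E'
from h import *
im=vision.snapshot("scene")[:,:,::-1]; cv2.imwrite("pics/c5.png",cv2.resize(im[90:220,180:300],None,fx=5,fy=5,interpolation=cv2.INTER_CUBIC)[:600])
go([.585,.245,.2],-15.8)
E
```

```text
t 4.7333 tcp [ 0.4822 -0.2179  0.157 ] yaw -15.95 zt [ 0.002  -0.0015 -1.    ] delta mm [ -28.3 -473.3  -43.4] turn -0.003 F [-0.0815 -1.1968 -2.2107] gap 0.6894217885341192 27.54617929458618
```

View pics/c5.png

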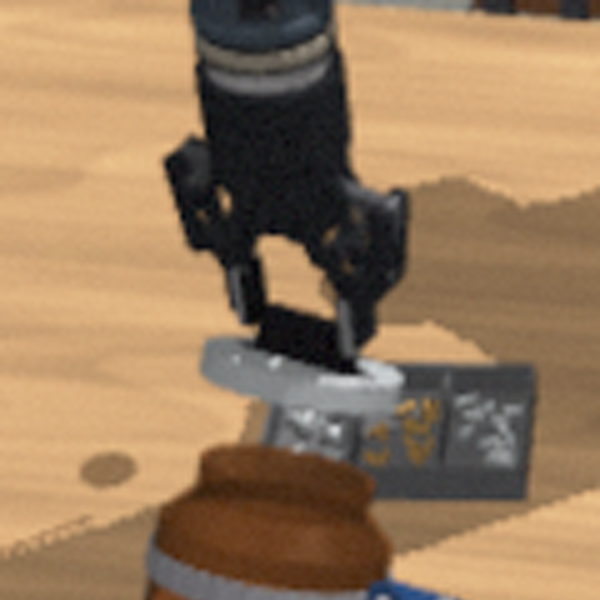

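The picture shows the cap held by the bar's ends clear of the neck, still tilted. I'll carry it to the dish.

Request:
drive_tool([
  [[-2,-8,-10,0],[-4,-25,-20,0],[-6,-50,-30,0],[-8,-80,-36,0],[-11,-112,-40,0]],
])

```text
t: 5.15
tcp_pos: [0.503, -0.1062, 0.1968]
tool_rot: [0.99, -0.139, 0.001, 0.0]
force: [0.3, 0.9, -1.6]
finger_gap: 0.689
gripper_force: 27.8
```

Request:
drive_tool([
  [[-3,-33,0,0],[-7,-67,0,0],[-10,-101,0,0],[-14,-135,0,0],[-17,-168,0,0]],
])

```text
t: 5.57
tcp_pos: [0.5316, 0.0617, 0.1959]
tool_rot: [0.99, -0.139, -0.0, -0.0]
force: [-0.0, -0.6, -1.3]
finger_gap: 0.69
gripper_force: 27.8
```

Request:
drive_tool([
  [[-3,-33,0,0],[-7,-67,0,0],[-10,-101,0,0],[-14,-135,0,0],[-17,-160,0,0]],
])

```text
t: 5.98
tcp_pos: [0.5593, 0.2213, 0.1958]
tool_rot: [0.99, -0.138, -0.0, -0.001]
force: [0.3, 0.1, -1.9]
finger_gap: 0.69
gripper_force: 27.8
```

Request:
drive_tool([
  [[-2,-16,0,0],[-3,-28,0,0],[-3,-33,0,0],[-3,-33,0,0]],
])

```text
t: 6.32
tcp_pos: [0.5657, 0.2512, 0.1955]
tool_rot: [0.99, -0.138, -0.0, 0.0]
force: [-0.1, 0.1, -1.6]
finger_gap: 0.69
gripper_force: 27.8
```

```bash
python3 - <<'E'
from h import *
im=vision.snapshot("scene")[:,:,::-1]; cv2.imwrite("pics/c6.png",cv2.resize(im[130:280,330:480],None,fx=4,fy=4,interpolation=cv2.INTER_CUBIC))
go([.5658,.2505,.06],-15.9)
E
```

```text
t 6.3667 tcp [0.5656 0.2501 0.1955] yaw -15.91 zt [-0.0006 -0.0007 -1.    ] delta mm [  0.2  -0.5 135.5] turn -0.0 F [-0.3433 -0.393  -2.4474] gap 0.6888926536680833 27.823757529258728
```

Request:
drive_tool([
  [[0,0,28,0],[0,0,60,0],[0,0,95,0],[0,0,125,0],[0,0,148,0]],
])

```text
t: 6.78
tcp_pos: [0.5644, 0.2482, 0.0453]
tool_rot: [0.99, -0.14, -0.002, 0.001]
force: [0.3, -0.4, -2.2]
finger_gap: 0.694
gripper_force: 27.8
```

Request:
drive_tool([
  [[0,0,3,0],[0,0,6,0],[0,0,9,0],[0,0,12,0],[0,0,15,0]],
])

```text
t: 7.2
tcp_pos: [0.5673, 0.2505, 0.0343]
tool_rot: [0.99, -0.139, 0.002, -0.001]
force: [-0.1, -0.2, -1.8]
finger_gap: 0.691
gripper_force: 28.2
```

```bash
python3 - <<'E'
from h import *
go([.585,.245,.001],-15.9)
E
```

```text
t 7.2 tcp [0.5673 0.2505 0.0343] yaw -15.96 zt [ 0.0036  0.0008 -1.    ] delta mm [18.4  0.5 33.3] turn -0.001 F [-0.0911 -0.1894 -1.7629] gap 0.6907575164411413 28.19245755672455
```

Request:
drive_tool([
  [[0,0,2,0],[0,0,4,0],[0,0,5,0],[0,0,6,0],[0,0,6,0]],
])

```text
t: 7.62
tcp_pos: [0.5657, 0.2504, 0.0265]
tool_rot: [0.99, -0.139, -0.0, 0.0]
force: [-0.1, -0.3, -1.9]
finger_gap: 0.687
gripper_force: 28.2
```

Request:
drive_tool([
  [[0,0,1,0],[0,0,2,0],[0,0,3,0],[0,0,4,0],[0,0,4,0]],
])

```text
t: 8.03
tcp_pos: [0.5675, 0.2501, 0.0237]
tool_rot: [0.99, -0.138, 0.002, -0.0]
force: [1.5, -3.1, 5.0]
finger_gap: 0.689
gripper_force: 28.7
```

Request:
drive_tool([
  [[2,0,1.5,0],[4,0,3.2,0],[6,0,4.8,0],[7.8,0,6.6,0],[7.8,0,6.6,0]],
])

```text
t: 8.45
tcp_pos: [0.5763, 0.248, 0.0175]
tool_rot: [0.99, -0.139, 0.003, -0.001]
force: [3.2, -2.6, 6.9]
finger_gap: 0.692
gripper_force: 29.4
```

Request:
drive_tool([
  [[1.8,0,2,0],[3.5,0,4,0],[5,0,6,0],[6.5,0,8,0],[6.5,0,8,0]],
])

```text
t: 8.87
tcp_pos: [0.5841, 0.2462, 0.0099]
tool_rot: [0.99, -0.139, 0.004, -0.001]
force: [4.2, -3.3, 7.2]
finger_gap: 0.691
gripper_force: 30.4
```

```bash
python3 - <<'E'
from h import *
go([.585,.245,.001],-15.9)
E
```

```text
t 8.8667 tcp [0.5841 0.2462 0.0099] yaw -15.95 zt [ 0.0085  0.0008 -1.    ] delta mm [1.2 0.9 8.9] turn -0.001 F [ 4.1938 -3.3452  7.159 ] gap 0.6907538094416417 30.350612103939056
```

Request:
drive_tool([
  [[0.8,0,2,0],[1.4,0,4,0],[1.8,0,5.5,0],[2,0,7,0],[2,0,7,0]],
])

```text
t: 9.28
tcp_pos: [0.5866, 0.2461, 0.0031]
tool_rot: [0.99, -0.139, 0.005, -0.002]
force: [5.2, -1.4, 6.9]
finger_gap: 0.69
gripper_force: 31.3
```

Request:
drive_tool([
  [[0,0,1,0],[0,0,2,0],[0,0,2,0]],
])

```text
t: 9.53
tcp_pos: [0.5868, 0.2461, 0.0012]
tool_rot: [0.99, -0.139, 0.005, -0.002]
force: [5.6, -2.3, 6.7]
finger_gap: 0.689
gripper_force: 31.6
```

```bash
python3 - <<'E'
from h import *
go([.585,.245,.001],-15.9)
im=vision.snapshot("scene")[:,:,::-1]; cv2.imwrite("pics/c7.png",cv2.resize(im[150:280,340:470],None,fx=4,fy=4,interpolation=cv2.INTER_CUBIC))
E
```

```text
t 9.5333 tcp [0.5868 0.2461 0.0012] yaw -15.97 zt [ 0.0105  0.0016 -0.9999] delta mm [-1.5  1.6  0.2] turn -0.001 F [ 5.632  -2.2932  6.6638] gap 0.6886851649037014 31.64871633052826
```

Request:
drive_tool([
  [[0,0,1,0],[0,0,2,0],[0,0,2,0]],
])

```text
t: 9.83
tcp_pos: [0.5876, 0.2458, -0.0001]
tool_rot: [0.99, -0.139, 0.006, -0.001]
force: [6.6, -4.3, 7.9]
finger_gap: 0.691
gripper_force: 32.1
```

Request:
drive_tool([
  [[0,0,1,0],[0,0,2,0],[0,0,2,0]],
])

```text
t: 10.08
tcp_pos: [0.5877, 0.2457, -0.0003]
tool_rot: [0.99, -0.139, 0.006, -0.001]
force: [4.0, -4.3, 17.4]
finger_gap: 0.693
gripper_force: 33.1
```

Request:
drive_tool([
  [[0,0,-1,0],[0,0,-1,0],[0,0,-1,0],[0,0,-1,0],[0,0,-1,0]],
], jaw=85)

```text
t: 10.5
tcp_pos: [0.5805, 0.2459, -0.0048]
tool_rot: [0.99, -0.139, -0.001, 0.0]
force: [0.3, -0.2, 0.4]
finger_gap: 0.995
gripper_force: 0.0
```

Request:
drive_tool([
  [[0,0,-15,0],[0,0,-45,0],[0,0,-80,0],[0,0,-115,0],[0,0,-150,0]],
])

```text
t: 10.92
tcp_pos: [0.5805, 0.2459, 0.1466]
tool_rot: [0.99, -0.139, -0.001, 0.0]
force: [0.7, -0.9, -0.7]
finger_gap: 0.994
gripper_force: 0.0
```

Request:
drive_tool([
  [[-15,35,-8,0.12],[-30,70,-16,0.12],[-45,105,-16,0.12],[-55,140,-16,0.12],[-65,175,-16,0.12]],
], jaw=45)

```text
t: 11.33
tcp_pos: [0.4691, 0.0948, 0.1619]
tool_rot: [0.98, -0.197, -0.0, 0.0]
force: [0.6, -1.4, 0.7]
finger_gap: 0.527
gripper_force: 0.0
```

```bash
python3 - <<'E'
from h import *
T=vision.snapshot("top")[:,:,::-1];S=vision.snapshot("scene")[:,:,::-1]
a=[cv2.resize(T[130:250,180:330],None,fx=5,fy=5,interpolation=cv2.INTER_CUBIC)[:,:750][:, :400],cv2.resize(S[200:320,360:440],None,fx=5,fy=5,interpolation=cv2.INTER_CUBIC)]
cv2.imwrite("pics/c8.png",np.hstack(a)); cv2.imwrite("pics/top8.png",T)
go([.4554,.0357,.1],110.5)
E
```

```text
t 11.4333 tcp [0.4663 0.0928 0.1614] yaw -23.03 zt [-0.006  -0.0008 -1.    ] delta mm [12.6 56.6 61.5] turn -2.331 F [-0.3139  1.0453  0.6729] gap 0.526605330837349 0.0
```

View pics/c8.png

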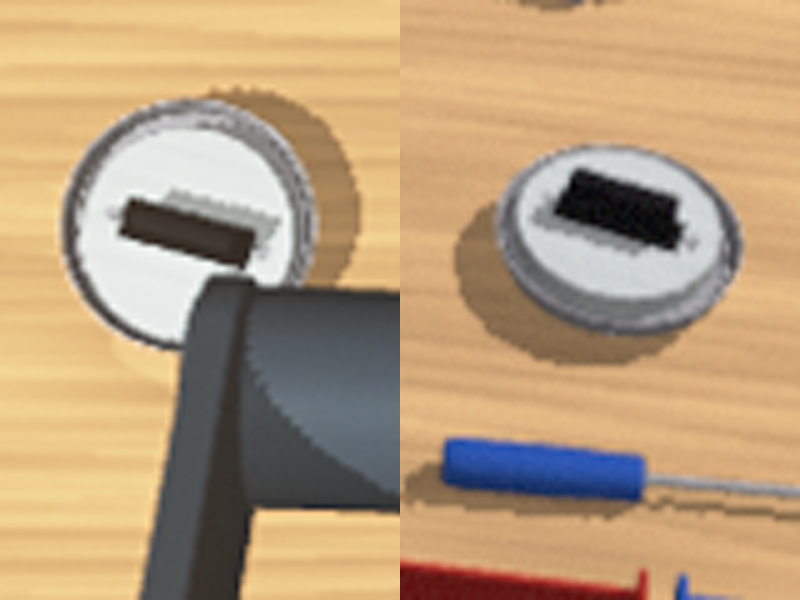

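The cap sits flat inside the dish, with its black bar on top at about (217,176) in the top view. Next I'm turning and moving over the bent cleco.

Request:
drive_tool([
  [[3,12,0,-0.12],[6,24,0,-0.24],[9,36,0,-0.36],[12,48,0,-0.48],[12.6,56.6,0,-0.6]],
])

```text
t: 11.85
tcp_pos: [0.4614, 0.0381, 0.1618]
tool_rot: [0.995, 0.104, 0.0, -0.0]
force: [0.8, 0.2, -1.0]
finger_gap: 0.526
gripper_force: 0.0
```

Request:
drive_tool([
  [[0,0,0,-0.12],[0,0,0,-0.24],[0,0,0,-0.36],[0,0,0,-0.48],[0,0,0,-0.6]],
])

```text
t: 12.27
tcp_pos: [0.4611, 0.039, 0.1617]
tool_rot: [0.919, 0.393, 0.0, -0.0]
force: [-0.1, -0.5, 0.4]
finger_gap: 0.525
gripper_force: 0.0
```

Request:
drive_tool([
  [[0,0,0,-0.12],[0,0,0,-0.24],[0,0,0,-0.36],[0,0,0,-0.48],[0,0,0,-0.6]],
])

```text
t: 12.68
tcp_pos: [0.4611, 0.0391, 0.1617]
tool_rot: [0.762, 0.647, 0.0, -0.0]
force: [0.4, -0.3, -0.2]
finger_gap: 0.524
gripper_force: 0.0
```

Request:
drive_tool([
  [[0,0,0,-0.12],[0,0,0,-0.24],[0,0,0,-0.36],[0,0,0,-0.48],[0,0,0,-0.531]],
])

```text
t: 13.1
tcp_pos: [0.4611, 0.0391, 0.1617]
tool_rot: [0.566, 0.824, 0.0, -0.0]
force: [0.1, 0.0, -0.4]
finger_gap: 0.522
gripper_force: 0.0
```

```bash
python3 - <<'E'
from h import *
# cleco body from first picture: widest part of mask along axis
I=cv2.imread("pics/top0.png");h=cv2.cvtColor(I,cv2.COLOR_BGR2HSV).astype(int)
cop=((h[...,0]<14)|(h[...,0]>172))&(h[...,1]>90)&(h[...,2]>70)
m=np.zeros(cop.shape,np.uint8);m[212:245,278:312]=cop[212:245,278:312]
e=cv2.morphologyEx(m,cv2.MORPH_OPEN,cv2.getStructuringElement(cv2.MORPH_ELLIPSE,(5,5)))
ys,xs=np.nonzero(e);P=np.array([onz("top",p,.012)[:2] for p in zip(xs,ys)])
c=P.mean(0);w,V=np.linalg.eigh(np.cov(P.T));d=V[:,1];print("body",c,"dir deg",np.degrees(np.arctan2(d[1],d[0]))%180,"len",np.ptp(P@d),"wid",np.ptp(P@V[:,0]))
# scene cap disc height check
S=vision.snapshot("scene")[:,:,::-1]
for n,im,roi in(("scene",S,(380,222,432,262)),("top0",cv2.imread("pics/top8.png"),(190,148,245,200))):
    hh=cv2.cvtColor(np.ascontiguousarray(im),cv2.COLOR_BGR2HSV); b=blobs(0,(hh[...,1]<40)&(hh[...,2]>190),roi,50)
    if b: E=cv2.fitEllipse(cv2.convexHull(b[0])); print(n,E,onz(n[:5] if n=="scene" else "top",E[0],.029))
go([c[0],c[1],.06],110.5)
E
```

```text
body [0.4561 0.038 ] dir deg 106.69598708735225 len 0.043884477405226247 wid 0.019343524083274666
scene ((403.3961181640625, 244.27023315429688), (27.853992462158203, 39.966678619384766), 101.41016387939453) [0.5846 0.2482 0.029 ]
top0 ((216.66209411621094, 175.6669921875), (41.479164123535156, 44.16156005859375), 171.83656311035156) [0.5819 0.2466 0.029 ]
t 13.15 tcp [0.4611 0.0391 0.1617] yaw 111.02 zt [-0.0001  0.0004 -1.    ] delta mm [  0.8  -5.1 101.7] turn 0.009 F [-0.5336 -0.2367  0.1915] gap 0.525698166002462 0.0
```

Request:
drive_tool([
  [[0,-3,30,0.02],[0,-5,65,0.04],[0,-5,100,0.04],[0,-5,130,0.04],[0,-5,155,0.04]],
])

```text
t: 13.57
tcp_pos: [0.4558, 0.0372, 0.0049]
tool_rot: [0.585, 0.811, -0.0, -0.001]
force: [0.4, -0.3, -0.6]
finger_gap: 0.527
gripper_force: 0.0
```

Request:
drive_tool([
  [[0,0,4,0],[0,0,8,0],[0,0,12,0],[0,0,16,0],[0,0,16,0]],
])

```text
t: 13.98
tcp_pos: [0.4567, 0.0366, -0.0084]
tool_rot: [0.585, 0.811, 0.0, 0.001]
force: [-0.3, -0.5, -1.0]
finger_gap: 0.528
gripper_force: 0.0
```

```bash
python3 - <<'E'
from h import *
go([.4561,.037,-.026],108.7)
S=vision.snapshot("scene")[:,:,::-1];cv2.imwrite("pics/s9.png",S)
E
```

```text
t 13.9833 tcp [ 0.4567  0.0366 -0.0084] yaw 108.45 zt [ 0.0018 -0.0003 -1.    ] delta mm [ 0.6 -0.5 17.6] turn -0.004 F [-0.3267 -0.4775 -0.9728] gap 0.5277228071719446 0.0
```

Request:
drive_tool([
  [[0,0,4,0],[0,0,8,0],[0,0,11,0],[0,0,13,0],[0,0,13,0]],
], jaw=34)

```text
t: 14.45
tcp_pos: [0.4556, 0.0366, -0.0224]
tool_rot: [0.585, 0.811, -0.0, -0.0]
force: [-0.7, -0.0, -0.2]
finger_gap: 0.397
gripper_force: 0.0
```

Request:
drive_tool([
  [[0,0,1,0],[0,0,2,0],[0,0,3,0],[0,0,3,0]],
])

```text
t: 14.78
tcp_pos: [0.4558, 0.0366, -0.0251]
tool_rot: [0.585, 0.811, -0.0, -0.0]
force: [-0.5, 0.8, -0.2]
finger_gap: 0.396
gripper_force: 0.0
```

Request:
drive_tool([
  [[0,0,1,0],[0,0,2,0],[0,0,3,0],[0,0,3,0]],
])

```text
t: 15.12
tcp_pos: [0.4558, 0.0366, -0.0281]
tool_rot: [0.585, 0.811, -0.0, -0.0]
force: [-0.2, 0.1, 0.5]
finger_gap: 0.401
gripper_force: 0.0
```

Request:
drive_tool([
  [[0,0,0,0],[0,0,0,0],[0,0,0,0],[0,0,0,0],[0,0,0,0]],
], jaw=5, force=50)

```text
t: 15.53
tcp_pos: [0.456, 0.0366, -0.0278]
tool_rot: [0.585, 0.811, 0.0, 0.0]
force: [0.2, 0.6, 4.7]
finger_gap: 0.181
gripper_force: 49.0
```

Request:
drive_tool([
  [[0,0,-20,0],[0,0,-50,0],[0,0,-90,0],[0,0,-130,0],[0,0,-165,0]],
])

```text
t: 15.95
tcp_pos: [0.4556, 0.0367, 0.1389]
tool_rot: [0.585, 0.811, 0.0, 0.0]
force: [0.5, -0.5, -0.6]
finger_gap: 0.182
gripper_force: 49.1
```

Request:
drive_tool([
  [[0,0,-25,0],[0,0,-35,0],[0,0,-35,0]],
])

```text
t: 16.2
tcp_pos: [0.4578, 0.0364, 0.1746]
tool_rot: [0.585, 0.811, 0.001, 0.003]
force: [-0.7, 0.1, -0.7]
finger_gap: 0.182
gripper_force: 49.1
```

```bash
python3 - <<'E'
from h import *
go([.524,-.236,.17],74.2)
T=vision.snapshot("top");S=vision.snapshot("scene")
for n,im,roi in(("top",T,(265,150,345,250)),("scene",S,(290,150,360,262))):
    h=cv2.cvtColor(im,cv2.COLOR_RGB2HSV).astype(int)
    cop=((h[...,0]<14)|(h[...,0]>172))&(h[...,1]>90)&(h[...,2]>70)
    for b in blobs(0,cop,roi): print(n,cv2.minAreaRect(b),onz(n,cv2.minAreaRect(b)[0],.012))
E
```

```text
t 16.2 tcp [0.4578 0.0364 0.1746] yaw 108.46 zt [ 0.0066 -0.0011 -1.    ] delta mm [-279.3  -23.5    5.4] turn 0.598 F [-0.6609  0.1091 -0.7212] gap 0.1822137422178114 49.117172956466675
top ((288.4764404296875, 172.89413452148438), (7.158706188201904, 29.177148818969727), 77.47119140625) [0.5915 0.0607 0.012 ]
top ((304.0, 196.5), (5.0, 14.0), 90.0) [0.5291 0.0195 0.012 ]
scene ((330.0, 226.0), (6.0, 26.0), 90.0) [0.5271 0.0393 0.012 ]
scene ((335.5, 244.0), (6.0, 27.0), 90.0) [0.5951 0.0636 0.012 ]
scene ((343.45001220703125, 153.85000610351562), (6.324554920196533, 11.067971229553223), 71.56504821777344) [0.1694 0.0392 0.012 ]
scene ((328.4324645996094, 156.0946044921875), (6.5759596824646, 4.1099748611450195), 80.53767395019531) [ 0.1902 -0.0104  0.012 ]
```

Request:
drive_tool([
  [[-30,-3,0,0.12],[-66,-6,0,0.24],[-104,-9,0,0.36],[-142,-12,0,0.48],[-180,-15,0,0.598]],
])

```text
t: 16.72
tcp_pos: [0.4974, -0.1398, 0.1697]
tool_rot: [0.799, 0.601, -0.001, -0.002]
force: [0.9, 0.7, -0.5]
finger_gap: 0.18
gripper_force: 49.1
```

```bash
python3 - <<'E'
from h import *
go([.524,-.236,.17],74.2)
E
```

```text
t 16.7167 tcp [ 0.4974 -0.1398  0.1697] yaw 73.86 zt [-0.0042  0.0024 -1.    ] delta mm [-85.   52.2  -0.6] turn -0.006 F [ 0.8975  0.6746 -0.469 ] gap 0.1800130904373354 49.11750286817551
```

Request:
drive_tool([
  [[-30,18,0,0],[-60,37,0,0],[-80,49,0,-0.006],[-85,52,0,-0.006],[-85,52,0,-0.006]],
])

```text
t: 17.13
tcp_pos: [0.5248, -0.236, 0.1695]
tool_rot: [0.797, 0.604, -0.001, -0.002]
force: [-0.7, -0.1, -0.9]
finger_gap: 0.182
gripper_force: 49.1
```

Request:
drive_tool([
  [[0,0,10,0],[0,0,20,0],[0,0,30,0],[0,0,40,0],[0,0,50,0]],
])

```text
t: 17.55
tcp_pos: [0.525, -0.2334, 0.1206]
tool_rot: [0.795, 0.606, -0.0, -0.001]
force: [0.2, 0.0, -0.7]
finger_gap: 0.181
gripper_force: 49.1
```

```bash
python3 - <<'E'
from h import *
go([.524,-.236,.077],74.2)
E
```

```text
t 17.55 tcp [ 0.525  -0.2334  0.1206] yaw 74.61 zt [-0.0013  0.0009 -1.    ] delta mm [-2.8 -0.2 43.6] turn 0.007 F [ 0.1945  0.0052 -0.7161] gap 0.18068510987595565 49.117742255330086
```

Request:
drive_tool([
  [[-1,0,8,0],[-2,0,15,0],[-2,0,22,0],[-2,0,29,0],[-2,0,29,0]],
])

```text
t: 17.97
tcp_pos: [0.5242, -0.2363, 0.0915]
tool_rot: [0.796, 0.605, -0.0, -0.001]
force: [-0.3, 0.4, -0.2]
finger_gap: 0.183
gripper_force: 49.1
```

Request:
drive_tool([
  [[0,0,5,0],[0,0,10,0],[0,0,14,0],[0,0,14,0],[0,0,14,0]],
])

```text
t: 18.38
tcp_pos: [0.5249, -0.2367, 0.0788]
tool_rot: [0.796, 0.605, -0.0, -0.0]
force: [-0.5, -0.6, -0.3]
finger_gap: 0.181
gripper_force: 49.1
```

Request:
drive_tool([
  [[0,0,4,0],[0,0,8,0],[0,0,12,0],[0,0,12,0]],
])

```text
t: 18.72
tcp_pos: [0.5264, -0.2377, 0.076]
tool_rot: [0.796, 0.606, 0.001, 0.004]
force: [-16.3, 8.2, 50.4]
finger_gap: 0.174
gripper_force: 86.6
```

Request:
drive_tool([
  [[0,0,0,0],[0,0,0,0],[0,0,0,0],[0,0,0,0],[0,0,0,0]],
], jaw=28)

```text
t: 19.13
tcp_pos: [0.5196, -0.2357, 0.0758]
tool_rot: [0.795, 0.606, -0.003, -0.002]
force: [-29.3, 7.4, 59.4]
finger_gap: 0.327
gripper_force: 33.5
```

Request:
drive_tool([
  [[0,0,-15,0],[0,0,-40,0],[0,0,-75,0],[0,0,-110,0],[0,0,-145,0]],
])

```text
t: 19.55
tcp_pos: [0.5247, -0.2366, 0.2137]
tool_rot: [0.796, 0.605, 0.0, 0.0]
force: [0.3, -0.4, -1.0]
finger_gap: 0.326
gripper_force: 0.0
```

Request:
drive_tool([
  [[-10,-38,0,0],[-20,-76,0,0],[-30,-110,0,0],[-40,-120,0,0],[-75,-120,0,0]],
])

```text
t: 19.97
tcp_pos: [0.386, -0.2718, 0.2121]
tool_rot: [0.795, 0.606, 0.001, -0.003]
force: [-0.1, -0.6, -0.2]
finger_gap: 0.328
gripper_force: 0.0
```

```bash
python3 - <<'E'
from h import *
go([.3,-.35,.2],74.2)
T=vision.snapshot("top");S=vision.snapshot("scene");cv2.imwrite("pics/top10.png",T[:,:,::-1])
for n,im,roi in(("top",T,(265,150,430,250)),("scene",S,(200,150,360,262))):
    h=cv2.cvtColor(im,cv2.COLOR_RGB2HSV).astype(int)
    cop=((h[...,0]<14)|(h[...,0]>172))&(h[...,1]>90)&(h[...,2]>70)
    for b in blobs(0,cop,roi): print(n,cv2.minAreaRect(b),onz(n,cv2.minAreaRect(b)[0],.012))
# colours across the mouth, coarse
h=cv2.cvtColor(T,cv2.COLOR_RGB2HSV)
for y in range(176,222,3): print(y," ".join(f"{h[y,x,0]:3d}/{h[y,x,1]:3d}/{h[y,x,2]:3d}" for x in range(384,432,4)))
E
```

```text
t 19.9667 tcp [ 0.386  -0.2718  0.2121] yaw 74.67 zt [-0.0025  0.0049 -1.    ] delta mm [-98.2 -62.3  11.9] turn 0.008 F [-0.0804 -0.5936 -0.1917] gap 0.32772272923601287 0.0
top ((404.0, 190.5), (51.0, 50.0), 90.0) [ 0.5453 -0.2441  0.012 ]
top ((297.5, 197.5), (7.0, 29.0), 90.0) [0.5264 0.0366 0.012 ]
top ((288.5384521484375, 172.69232177734375), (7.0601806640625, 29.417421340942383), 78.69007110595703) [0.5921 0.0605 0.012 ]
scene ((235.11949157714844, 193.27561950683594), (46.02656173706055, 27.44831085205078), 12.094757080078125) [ 0.4274 -0.2718  0.012 ]
scene ((229.50709533691406, 215.2454833984375), (43.16733169555664, 9.695974349975586), 12.380759239196777) [ 0.5263 -0.2602  0.012 ]
scene ((335.5, 244.0), (6.0, 27.0), 90.0) [0.5951 0.0636 0.012 ]
scene ((330.0, 226.0), (6.0, 26.0), 90.0) [0.5271 0.0393 0.012 ]
176  12/167/130  13/176/145  12/181/149  12/183/148  11/181/148  12/185/145  11/182/144  12/171/142  12/173/136  12/184/144  11/185/142  12/168/108
179  12/180/147  12/177/143  12/181/148  11/178/135  12/149/ 91  12/179/127  13/158/ 97  14/136/ 90  12/165/122  12/184/1
[... 1398 characters left out ...]
  13/144/ 71  12/142/ 70  13/140/ 71  12/145/ 72  12/141/ 74  12/154/ 76  12/174/ 85   5/ 79/ 77  18/112/230
212 111/138/139 111/143/143  12/154/106  12/166/ 80  12/157/ 73  12/154/ 73  12/158/ 76  12/166/ 77  12/170/105   3/ 58/ 88 125/ 40/109  20/103/241
215 111/137/140 110/138/139 110/141/141 112/120/128  13/183/127  12/187/127  12/187/124  11/123/110 110/146/138 110/147/137  16/118/204  16/122/148
218 111/136/137 110/141/141 111/137/138 110/140/140 110/142/140 110/146/140 110/149/139 110/146/138 110/146/138 111/141/123  16/124/164  16/122/161
221 110/149/144 110/141/141 110/141/141 111/142/138 110/141/139 110/141/141 110/145/139 110/144/140 111/141/123 111/125/ 92  17/122/182  16/121/179
```

```bash
python3 - <<'E'
from h import *
T=cv2.imread("pics/top10.png");h=cv2.cvtColor(T,cv2.COLOR_BGR2HSV).astype(int)
m=(h[...,0]<=10)&(h[...,1]>95)&(h[...,2]>95)
for y in range(172,216): print(y,"".join("#" if m[y,x] else ("s" if h[y,x,1]<60 and h[y,x,2]>110 else ("." if h[y,x,2]<105 else "-")) for x in range(378,434)))
K,R,t=M["top"]; ax=np.array([-.5*.962,.5*.274,.866]); mo=np.array([.518,-.228,.133])
def pr(p): q=K@(R@p+t); return (q/q[2])[:2].round(1)
for s in(0,-.02,-.051,-.09): print(s,pr(mo+s*ax))
S=vision.snapshot("scene");hs=cv2.cvtColor(S,cv2.COLOR_RGB2HSV).astype(int)
ms=(hs[...,0]<=10)&(hs[...,1]>95)&(hs[...,2]>140)
print("scene hue9 near jar",[ (cv2.minAreaRect(b)) for b in blobs(0,ms,(195,150,275,250),6)])
s=manip.sense();print(s["t"])
E
```

```text
172 --..-..ss---------------------------------------s.......
173 --....ss-----------------------------------------s......
174 --...ss--------------------------------------------.....
175 -...ss---------------------------------------------.....
176 -...s----------------------------------------------s....
177 -..ss--------------------------..------------------#-...
178 ...s-------------------------...-..----------------.....
179 s.-.------------------..------.--.....-------------.....
180 s--.-----------------..-------------..--------------....
181 s-s.------------.-----------------------.-----------...-
182 s-.-----------..-------------sssss------..-----------..-
183 --.-----------.----ss--------ssss--------------------..-
184 --.---------------sss--------ss----------------------.--
185 -..-------------sssss----ss--ss-------ss----------------
186 --.------------sss-s--ssss---ss-------ss------------.-.-
187 -s.------------ss-----sss-----------sss-------------...s
188 -s..------------------ss-----sssss--sss-------------...s
189 s--.-----.--ss-------sss---ssssssssssss-------------..--
19
[... 991 characters left out ...]
....................................-------
207 -------.--......................................--------
208 --------.--.....................................--------
209 ---------.--...............................--..---------
210 ----------.-...............................-...---------
211 ------------#--..........................--..-----------
212 -------------.----....................---...------------
213 ---------------.---..................---..----s---------
214 ------------------.---............----.-----------------
215 --------------------.#-------------..-------------------
0 [406.  197.4]
-0.02 [405.8 193.9]
-0.051 [405.6 188.9]
-0.09 [405.3 182.8]
scene hue9 near jar []
20.1167
```

```bash
python3 -c "
from station import manip
print(manip.sign_off())"
```

```text
the job is handed in; nothing more can be done
None
```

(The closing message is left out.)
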